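# Squeegee the plywood plugs into the cup

### The arm

A 6-joint arm with a two-finger parallel gripper is mounted at the origin on the work surface. World frame = base frame: x ahead of the robot, y to its left, z up, the work surface at z = 0. Lengths are in m, angles in rad, forces in N, time in s.
With the tool pointing down it reaches from about 0.225 to 0.875 m from the base axis. Payload 3.4 kg.
Tool frame: the origin (TCP) lies at the very end of the fingers, on their centre line; the grasp point (between the pads) lies 19 mm behind it; z points along the fingers, y is the line along which they close (so a half turn about z gives the same grasp; the last joint's range is limited). The gripper opens to 85 mm and grips with 20 to 120 N. Pads are 22 mm wide; open, the fingers measure 114 mm over their backs; the gripper's body (76 mm by 85 mm) begins 54 mm behind the grasp point. The pads swing forward as they close: fully open they stand 13 mm farther back than shut.
Start: joints at [1.117, 0.276, 1.505, -0, 1.361, -0.121], TCP at [0.188, 0.543, 0.231] pointing down, gripper open.
Joint ranges: [-2.89, 2.89], [-0.75, 2.08], [0.22, 2.7], [-1.18, 4.32], [0.11, 2.71], [-2.7, 2.7]. Speed limits (rad/s): [2.57, 2.57, 3.14, 3.14, 3.14, 3.14].

### API

Orientations are given as a unit quaternion [w, x, y, z].
In Python, from rig import get_state, optics, sign_off gives the robot as it stands.
- The arm moves only by the tool send_rows, never from a script. Its argument "increments" is a list of rows, each an object with "gripper": the gripper's target within -1 to 1 (shut at 1, half-way at 0, fully open at -1); "linear": the shift along the world's x, y, z in m, a list of three; "delta_rot": the turn, a rotation vector about the world's x, y, z in rad, a list of three. In form: [{"gripper": gripper, "linear": [dx, dy, dz], "delta_rot": [rx, ry, rz]}, ...]. A call has 1 to 8 rows; each row is the pose to reach, as a shift and turn from the pose commanded when the call began; what a row does not reach only later rows make up. A row lasts 1/10 s, in which the tool goes at most 50 mm and 8.59 degrees, less where a joint would pass 70% of its speed; a pose out of reach is approached as far as the arm can. A call with a gripper value outside its range is refused whole. The fingers move at their own pace and stop on an object; "newtons" is the grip in N (left out, the last holds). Time passes only in rows, so rows that repeat a pose let the fingers close. It gives the time, the measured TCP pose, the force, the opening and the grip force at its end, in the units of the state.
- get_state(): the state, without advancing time (a new reading comes with each control period).
- optics.get_image(name): name is "scene" or "side" or "wrist"; returns a dict with "pixels" (400x640x3 uint8, blue, green, red), "K" (3x3 intrinsics, pixels), "rvec" (rotation vector, rad) and "tvec" (3), from world to camera coordinates, as OpenCV has them; the wrist camera has in their place "T_tool_cam" (4x4, takes a point from camera to tool coordinates, whose origin is the TCP and whose axes are the flange's). Camera axes: x right, y down, z forward; pixel columns grow to the right and rows downward; lengths in m; the calibration is good to about 2 mm. A picture is of the moment at which its call begins: read the wrist's pose just before it. There is no depth.
- sign_off(): hands the job in; it is judged then, once.
The state is a dict: "clock": time; "qpos": joint angles; "qd": joint speeds; "effort": joint torques, N m; "position": TCP position; "ee_rot": TCP orientation; "contact_force": force on the tool from outside, world axes, zero at the start; "moment": the same for the moment, N m; "width": finger opening in m; "gripper_force": force on a finger pad.
Only numpy, scipy, OpenCV 4.12 (cv2) and the standard library are available. Lean on these libraries where they do the work, as an engineer would, in place of code of your own. Each camera call takes 0.05 s, during which the arm holds its last target. There are 200 camera calls.

### The job

Take the wide blue-handled squeegee out of its holder, put its blade into the tilted steel tray uphill of the two stuck plywood plugs, and sweep both plugs down over the open lip into the yellow cup. Do not touch the plugs with the gripper itself. Then stand the squeegee back upright in its own holder, where it was, and let go.

Things in the scene. Friction and masses are not known exactly. Their poses are not given: they have to be found in the camera images.
- squeegee_grip (a point): Centre of the wide squeegee's blue handle: 40 mm thick (x), 96 long (y), 40 high (z up); gripped from above across x. Black blade under it: 6 thick, 86 wide along y, edge 80 mm below this point. 0.1-0.2 kg. It hangs upright in a fixed plywood holder: blade in a slot 22 mm wide between two walls hidden under the handle, which rests on their tops 68 mm above the desk. Ignore the small brown one.
- tray: Fixed steel tray, floor tilted 15 degrees. Origin: on the floor's upper surface at the middle of the open low lip, 100 mm above the desk. x points downhill along the floor and out over the lip, y is level across the tray, z normal to the floor. Floor x -200 to 0 mm, inner width 110 mm; walls 28 mm high at both sides and the uphill end, none at the lip.
- cup (a point): Centre of the inside of the yellow cup, fixed to the stand under the lip: 20 mm above the desk, 35 mm (level) beyond the lip. Cup mouth 132 mm inside, rim 80 mm above the desk (20 mm below the lip), inner floor 13 mm above the desk.
- plug_a_center (a point): Centre of the uphill plywood plug: disc 32 mm across, 18 mm thick, 10 to 14 g, lying flat on the tray floor (z: the disc's axis). Tacky: it does not slide by itself, but a light push along the floor moves it. At the start 100 to 130 mm uphill of the lip and up to 28 mm off the tray's middle line.
- plug_b_center (a point): Centre of the downhill plywood plug, same size and kind, at the start 40 to 65 mm uphill of the lip and up to 28 mm off the middle line.
There are look-alikes about, which are no part of the job. Of the things that look like the part that bears squeegee_grip, the middle-sized one is meant.

How it is judged:
By the outcome, as a careful person would: the job done as asked, in the order asked, and still so for the second after the job is handed in, with the robot touching nothing.
It also fails if it takes over 51 s, if anything falls off the work surface, if the arm or the gripper's body presses on something with over 40 N, if the wrist force passes 120 N, or if a joint passes its speed limit or range.

## Working session

There is one attempt and no reset: what is moved stays moved. The work goes in short steps, Python scripts to look and compute and a tool call to move; the robot and the scene stay as the last step left them, time stands still between calls to the robot, and variables do not carry over. Pictures are saved under pics/ and viewed, at most 10 in all, crops included, and the job is handed in when it is done.

Besides the shell and the picture viewer there is one more tool, called after "Request:" by a JSON object that holds its "fn" and its "kwargs", one argument or row to a line. send_rows: Moves the arm, as the interface text tells. Its arguments: {"type":"object","properties":{"increments":{"type":"array"},"newtons":{"type":"number"}},"required":["increments"]}

```bash
mkdir -p pics && cat > h.py <<'E'
import numpy as np, cv2
from rig import get_state, optics, sign_off
def grab(n,f=None):
    s=get_state(); d=optics.get_image(n)
    if f: cv2.imwrite('pics/'+f,d['pixels'])
    return s,d
E
python3 - <<'E'
from h import *
import pickle
s,d=grab('scene','scene0.png'); _,e=grab('side','side0.png')
pickle.dump((d,e),open('cam.pkl','wb'))
cv2.imwrite('pics/both.png',cv2.resize(np.vstack([d['pixels'],e['pixels']]),None,fx=.75,fy=.75))
print(s)
for q in(d,e): print(q['K'],q['rvec'],q['tvec'])
E
```

```text
{'clock': 0.0, 'qpos': array([ 1.11699561e+00,  2.76609821e-01,  1.50614973e+00, -1.64970580e-05,
        1.36068939e+00, -1.20976621e-01]), 'qd': array([ 0.0010931 , -0.0003765 , -0.00116886,  0.0024946 , -0.00088725,
        0.00061313]), 'effort': array([-5.36069147e-04, -4.16784096e+01, -2.45801371e+01, -3.15469160e-04,
        1.11698429e-02,  2.07694129e-06]), 'position': array([0.187623  , 0.54296442, 0.23042464]), 'ee_rot': array([-2.55345696e-04,  1.65643262e-01,  9.86185301e-01, -8.92361067e-04]), 'contact_force': array([-0.11595392,  0.00253356,  0.00277325]), 'moment': array([-0.02659311,  0.02546717, -0.01334302]), 'gripper_force': 0.0, 'width': 0.08510447753892195}
[[447.25374602   0.         308.90919287]
 [  0.         447.25374602 201.86666522]
 [  0.           0.           1.        ]] [ 2.23079219  1.30658217 -0.42402009] [-0.30667401 -0.20675579  1.39232432]
[[403.48535912   0.         322.47613044]
 [  0.         403.48535912 197.33504804]
 [  0.           0.           1.        ]] [ 2.02193922 -0.40524935  0.2064076 ] [-0.39085865  0.25201617  0.58588318]
```

View pics/scene0.png

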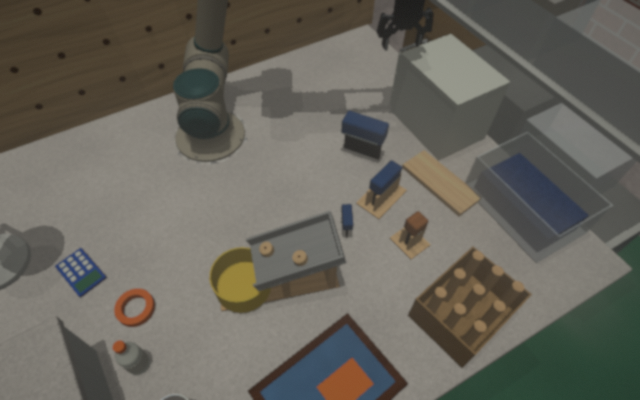

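View pics/side0.png

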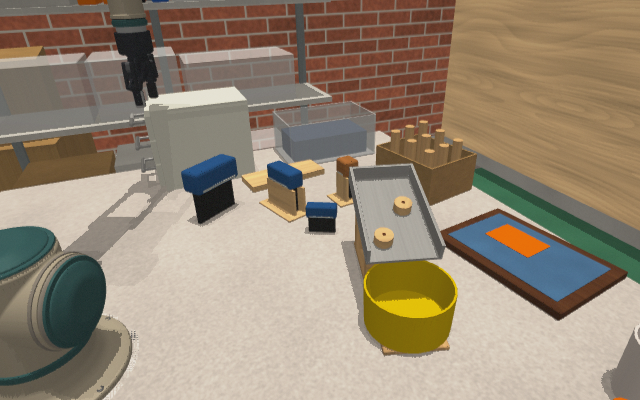

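Scene picture: blue-handled look-alikes are the large one at (365,130), the middle one in the plywood holder at (385,180) and the small one at (347,215). The brown one in its own holder is at (415,225). The tray is at (297,252) with plugs at (266,248) and (300,257), and the cup is at (240,280). The side picture shows the same things, with the middle squeegee at (285,175). I choose the middle blue one in the holder and will check it in a close crop.

```bash
python3 - <<'E'
import pickle,cv2,numpy as np
d,e=pickle.load(open('cam.pkl','rb'))
a=d['pixels'][150:320,200:440]; a=cv2.resize(np.clip(a*1.4,0,255).astype('u1'),None,fx=800/240,fy=800/240,interpolation=cv2.INTER_CUBIC)
b=e['pixels'][150:350,230:480]; b=cv2.resize(b,None,fx=3,fy=3,interpolation=cv2.INTER_CUBIC)
for im,x0,y0,s,w,h in((a,200,150,800/240,240,170),(b,230,150,3,250,200)):
    for x in range(0,w,20): cv2.putText(im,str(x+x0),(int(x*s),10),0,.35,(0,0,255));cv2.line(im,(int(x*s),12),(int(x*s),18),(0,0,255))
    for y in range(0,h,20): cv2.putText(im,str(y+y0),(0,int(y*s)+4),0,.35,(0,0,255));cv2.line(im,(25,int(y*s)),(31,int(y*s)),(0,0,255))
cv2.imwrite('pics/ca.png',a);cv2.imwrite('pics/cb.png',b)
E
```

```text
(no output)
```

View pics/ca.png

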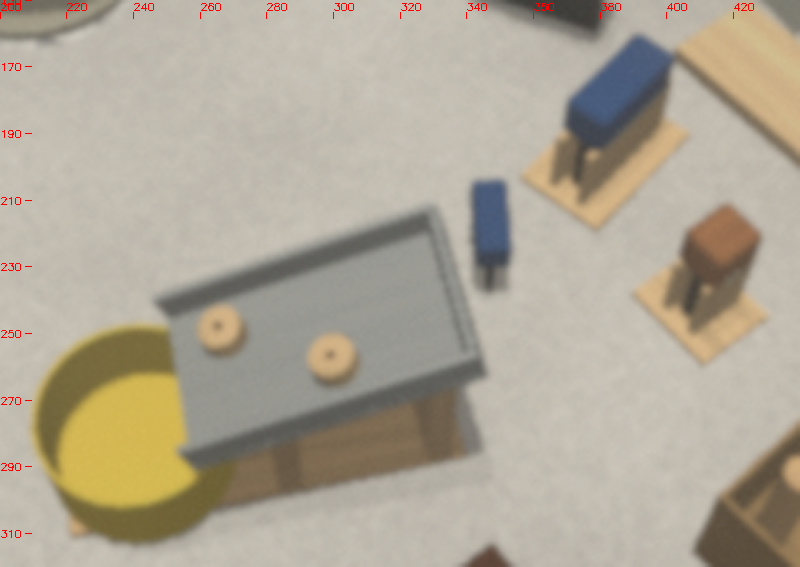

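View pics/cb.png

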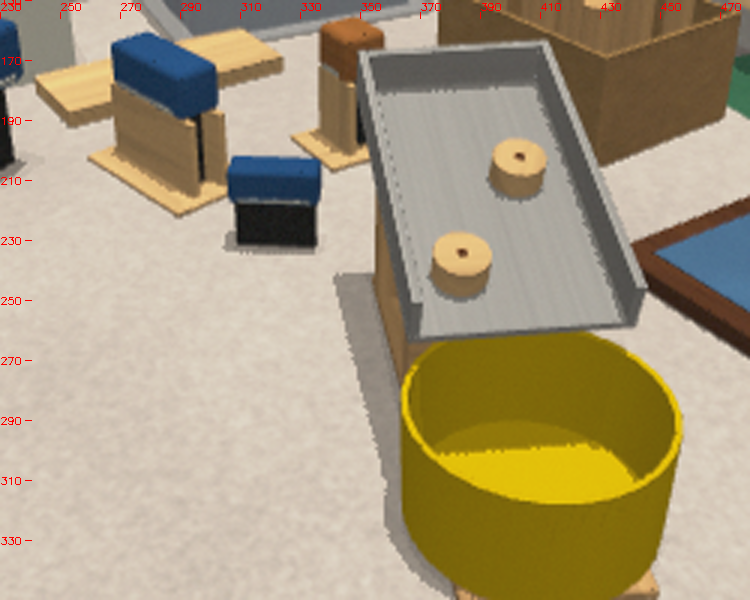

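The crops confirm it: the middle blue squeegee stands in a plywood holder, with its handle at scene pixel about (386,178) and side pixel about (285,175). The large and small blue ones stand free, with no holder. The tray corners and both plug holes are readable in both crops. Next I fit the poses.

```bash
cat > fit.py <<'E'
from h import *
import pickle
from scipy.optimize import least_squares
from scipy.spatial.transform import Rotation as R
cams=pickle.load(open('cam.pkl','rb'))
def proj(c,P): return cv2.projectPoints(np.array(P,float).reshape(-1,3),c['rvec'],c['tvec'],c['K'],None)[0][:,0]
S=lambda x,y:(200+x*.3,150+y*.3)
D=lambda x,y:(230+x/3,150+y/3)
def ray(c,uv,z):
    M=R.from_rotvec(c['rvec']).as_matrix(); o=-M.T@c['tvec']; v=M.T@np.linalg.inv(c['K'])@[*uv,1]
    return o+v*(z-o[2])/v[2]
E
python3 - <<'E'
from fit import *
c,e=cams
for n,p in dict(A=(637,35),B=(673,58),C=(602,124),D=(568,98)).items(): print(n,ray(c,S(*p),.108))
for n,p in dict(far=(150,33),left=(112,42),right=(217,70),front=(180,86)).items(): print(n,ray(e,D(*p),.108))
print('lip',ray(e,D(422,337),.1),ray(e,D(632,325),.1),ray(c,S(169,316),.1))
print('up',ray(e,D(385,87),.1518),ray(e,D(543,85),.1518),ray(c,S(428,232),.1518))
E
```

```text
A [0.4286051 0.3629522 0.108    ]
B [0.46197266 0.37385159 0.108     ]
C [0.48831448 0.28851149 0.108     ]
D [0.45461812 0.27994429 0.108     ]
far [0.4586232  0.36661005 0.108     ]
left [0.42558304 0.36177283 0.108     ]
right [0.48418701 0.27446261 0.108     ]
front [0.44999326 0.25912552 0.108     ]
lip [ 0.47596134 -0.07240924  0.1       ] [ 0.58090525 -0.10745243  0.1       ] [ 0.47399415 -0.0687617   0.1       ]
up [0.543936   0.11072646 0.1518    ] [0.63647807 0.07075237 0.1518    ] [0.53120692 0.1079394  0.1518    ]
```

```bash
cat >> fit.py <<'E'
def Tray(p): return np.array([p[0],p[1],.1]), R.from_euler('ZY',[p[2],np.radians(15)]).as_matrix()
E
python3 - <<'E'
from fit import *
c,e=cams
# squeegee: x across, y long. local y direction ~ (-.28,.96)-> yaw ~ .3
hx,hy=.02,.048
def sq(p,L): # L list of (sx,sy,z)
    a=R.from_euler('z',p[2]).as_matrix()
    return [a@[sx*hx,sy*hy,0]+[p[0],p[1],z] for sx,sy,z in L]
sc=[((-1,1,.108),(637,35)),((1,1,.108),(673,58)),((1,-1,.108),(602,124)),((-1,-1,.108),(568,98)),((-1,-1,.068),(567,129)),((1,-1,.068),(592,151))]
si=[((1,1,.108),(150,33)),((-1,1,.108),(112,42)),((1,-1,.108),(217,70)),((-1,-1,.108),(180,86)),((-1,1,.068),(115,80)),((-1,-1,.068),(180,119)),((1,-1,.068),(217,108))]
def f(p): return np.r_[(proj(c,sq(p,[a for a,_ in sc]))-[S(*b) for _,b in sc]).ravel(),(proj(e,sq(p,[a for a,_ in si]))-[D(*b) for _,b in si]).ravel()]
r=least_squares(f,[.458,.326,.3],loss='soft_l1'); print('sq',r.x,np.round(f(r.x).reshape(-1,2),1).tolist())
sc=[((0,-1,0),(169,316)),((-.2,-1,0),(428,232)),((0,-1,.028),(165,300)),((-.2,-1,.028),(430,212)),((0,1,.028),(178,450)),((-.2,1,.028),(480,360))]
si=[((0,-1,0),(422,337)),((0,1,0),(632,325)),((-.2,-1,0),(385,88)),((-.2,1,0),(543,85)),((0,-1,.028),(420,303)),((0,1,.028),(641,289)),((-.2,-1,.028),(369,54)),((-.2,1,.028),(545,45))]
def tp(p,L):
    t,M=Tray(p); return [t+M@[a,s*b*.055,z] for (a,b,z) in L]
for s in(1,-1):
    g=lambda p: np.r_[(proj(c,tp(p,[a for a,_ in sc]))-[S(*b) for _,b in sc]).ravel(),(proj(e,tp(p,[a for a,_ in si]))-[D(*b) for _,b in si]).ravel()]
    r=least_squares(g,[.528,-.09,-1.9],loss='soft_l1'); print(s,r.cost,r.x,np.round(g(r.x).reshape(-1,2),1).tolist())
    if s==1: best=r.x
    else: best=min((best,r.x),key=lambda q:0) if 0 else (r.x if r.cost<bc else best)
    bc=r.cost
np.save('tray.npy',best)
t,M=Tray(best)
for n,a,b in(('a',(330,355),(519,157)),('b',(217,326),(462,252))):
    h=lambda q: np.r_[proj(c,t+M@[q[0],q[1],.018])[0]-S(*a),proj(e,t+M@[q[0],q[1],.018])[0]-D(*b)]
    q=least_squares(h,[-.1,0]).x; print(n,q,h(q))
print('cup',t+.035*np.r_[M[:2,0]/np.linalg.norm(M[:2,0]),0])
E
```

```text
sq [0.45740891 0.32676633 0.28795301] [[0.4, -1.6], [1.7, -0.4], [-0.3, 0.8], [-2.2, 0.0], [-3.4, 0.0], [0.9, 1.9], [0.3, -2.0], [-1.0, -0.7], [0.8, -2.4], [-1.4, -2.9], [-0.5, 1.6], [-0.2, 2.0], [1.6, 0.5]]
1 19.8873025641868 [ 0.52874391 -0.08781708 -1.88394858] [[-0.4, 1.2], [2.9, 0.6], [-3.7, 0.7], [-0.4, 0.6], [-1.8, -0.9], [-4.0, -1.1], [-0.2, -0.6], [-1.0, -1.0], [-4.2, -0.0], [-0.5, -2.0], [1.8, -0.8], [-0.5, -0.6], [1.7, -0.1], [0.8, -0.1]]
-1 709.5856612896453 [ 0.42926613 -0.04391031 -2.0901814 ] [[-0.4, 1.4], [5.1, 15.7], [-3.7, 0.4], [1.6, 15.4], [-3.5, -83.7], [-14.2, -69.2], [0.2, -0.6], [-138.9, -0.9], [16.9, -0.2], [-92.4, -1.1], [1.2, -0.8], [-143.7, -0.3], [22.6, -0.3], [-94.1, 1.0]]
a [-0.11142183  0.01894705] [-0.4022771  -0.21193081  0.18297149 -0.42589743]
b [-0.03976132 -0.02783765] [ 0.02036233 -0.18488938  0.11413504  0.04216396]
cup [ 0.51796185 -0.12111493  0.1       ]
```

Everything is consistent with the description. The plugs fit at tray x −111 mm and −40 mm, y +19 mm and −28 mm. The squeegee centre is at (0.457, 0.327) with yaw 0.288. Next I hover over it and check with the wrist camera.

Request:
{"fn": "send_rows", "kwargs": {
  "increments": [
    {"gripper": -1, "linear": [0.03, -0.024, 0.04], "delta_rot": [0, 0, -0.11]},
    {"gripper": -1, "linear": [0.07, -0.056, 0.05], "delta_rot": [0, 0, -0.25]},
    {"gripper": -1, "linear": [0.11, -0.088, 0.05], "delta_rot": [0, 0, -0.39]},
    {"gripper": -1, "linear": [0.15, -0.12, 0.05], "delta_rot": [0, 0, -0.53]},
    {"gripper": -1, "linear": [0.19, -0.152, 0.05], "delta_rot": [0, 0, -0.67]},
    {"gripper": -1, "linear": [0.23, -0.184, 0.05], "delta_rot": [0, 0, -0.81]},
    {"gripper": -1, "linear": [0.27, -0.216, 0.03], "delta_rot": [0, 0, -0.95]},
    {"gripper": -1, "linear": [0.27, -0.216, 0.02], "delta_rot": [0, 0, -0.95]}
  ]
}}

```text
clock: 0.9
position: [0.4615, 0.3243, 0.2507]
ee_rot: [0.001, 0.601, 0.799, 0.0]
contact_force: [-0.2, 0.2, -0.8]
width: 0.0857
gripper_force: 0.0
```

Request:
{"fn": "send_rows", "kwargs": {
  "increments": [
    {"gripper": -1, "linear": [0, 0, 0], "delta_rot": [0, 0, 0]},
    {"gripper": -1, "linear": [0, 0, 0], "delta_rot": [0, 0, 0]}
  ]
}}

```text
clock: 1.1
position: [0.4572, 0.3276, 0.251]
ee_rot: [-0.001, 0.599, 0.801, -0.001]
contact_force: [-0.6, -0.3, -0.0]
width: 0.0854
gripper_force: 0.0
```

```bash
python3 - <<'E'
from fit import *
s,d=grab('wrist','w0.png'); pickle.dump((s,d),open('w0.pkl','wb'))
print(s['clock'],s['position'],s['ee_rot'],s['qpos'])
E
```

```text
1.1 [0.45723289 0.32758439 0.25097835] [-7.81368692e-04  5.98521501e-01  8.01106177e-01 -5.42711079e-04] [4.97351334e-01 2.47493728e-01 1.49592960e+00 9.79340782e-04
 1.39980920e+00 2.09696780e-01]
```

View pics/w0.png

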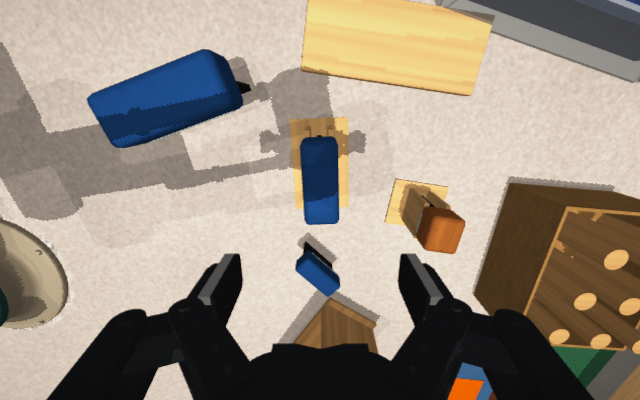

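The wrist picture shows the middle squeegee upright in its holder: handle corners about (302,138), (336,138), (339,222) and (306,223), with the base plate around it. The large blue one is at (165,95), the small one at (318,272) and the brown one at (440,230).

```bash
python3 - <<'E'
from fit import *
s,d=pickle.load(open('w0.pkl','rb'))
q=s['ee_rot'];T=np.eye(4);T[:3,:3]=R.from_quat([*q[1:],q[0]]).as_matrix();T[:3,3]=s['position'];T=T@d['T_tool_cam']
def w(uv,z):
    v=T[:3,:3]@np.linalg.inv(d['K'])@[*uv,1]; return T[:3,3]+v*(z-T[2,3])/v[2]
hsv=cv2.cvtColor(d['pixels'],cv2.COLOR_BGR2HSV)
m=((hsv[...,0]>100)&(hsv[...,0]<130)&(hsv[...,1]>120)).astype('u1'); m[:, :295]=0;m[:,345:]=0;m[:125]=0;m[228:]=0
print(cv2.minAreaRect(cv2.findNonZero(m)),cv2.boundingRect(m))
P=[w(u,.108) for u in((302,138),(336,138),(339,222),(306,223))]
print(np.round(P,4),np.mean(P,0))
for a,b in((3,0),(2,1)):v=P[b]-P[a];print(np.linalg.norm(v),np.arctan2(v[1],v[0])-np.pi/2)
print([np.linalg.norm(P[a]-P[b]) for a,b in((0,1),(2,3))])
print('grip tool y',T[:3,:3]@[0,0,1],np.arctan2(*R.from_quat([*q[1:],q[0]]).as_matrix()[[1,0],1]), T[:3,3])
E
```

```text
((320.05657958984375, 179.80191040039062), (87.5260009765625, 36.18320846557617), 87.51044464111328) (301, 136, 38, 89)
[[0.4258 0.3699 0.108 ]
 [0.459  0.3797 0.108 ]
 [0.4903 0.2917 0.108 ]
 [0.4549 0.28   0.108 ]] [0.45750413 0.33032339 0.108     ]
0.09456789312347735 0.3134841252893059
0.09342330315790123 0.34204305327442697
[np.float64(0.03465538525135553), np.float64(0.037311777823121964)]
grip tool y [ 0.0907125  -0.31337994 -0.94528528] 0.2874876668109161 [0.4342348  0.40724282 0.39433339]
```

Request:
{"fn": "send_rows", "kwargs": {
  "increments": [
    {"gripper": -1, "linear": [0, 0.001, -0.03], "delta_rot": [0, 0, 0.03]},
    {"gripper": -1, "linear": [0, 0.001, -0.07], "delta_rot": [0, 0, 0.03]},
    {"gripper": -1, "linear": [0, 0.001, -0.11], "delta_rot": [0, 0, 0.03]},
    {"gripper": -1, "linear": [0, 0.001, -0.14], "delta_rot": [0, 0, 0.03]},
    {"gripper": -1, "linear": [0, 0.001, -0.165], "delta_rot": [0, 0, 0.03]},
    {"gripper": -1, "linear": [0, 0.001, -0.182], "delta_rot": [0, 0, 0.03]},
    {"gripper": -1, "linear": [0, 0.001, -0.182], "delta_rot": [0, 0, 0.03]},
    {"gripper": -1, "linear": [0, 0.001, -0.182], "delta_rot": [0, 0, 0.03]}
  ]
}}

```text
clock: 1.95
position: [0.4576, 0.3298, 0.0703]
ee_rot: [0.0, 0.585, 0.811, 0.001]
contact_force: [0.1, 0.2, -0.1]
width: 0.0851
gripper_force: 0.0
```

Request:
{"fn": "send_rows", "kwargs": {
  "increments": [
    {"gripper": 1, "linear": [0, 0, 0], "delta_rot": [0, 0, 0]},
    {"gripper": 1, "linear": [0, 0, 0], "delta_rot": [0, 0, 0]},
    {"gripper": 1, "linear": [0, 0, 0], "delta_rot": [0, 0, 0]},
    {"gripper": 1, "linear": [0, 0, 0], "delta_rot": [0, 0, 0]},
    {"gripper": 1, "linear": [0, 0, 0], "delta_rot": [0, 0, 0]},
    {"gripper": 1, "linear": [0, 0, 0], "delta_rot": [0, 0, 0]},
    {"gripper": 1, "linear": [0, 0, 0], "delta_rot": [0, 0, 0]},
    {"gripper": 1, "linear": [0, 0, 0], "delta_rot": [0, 0, 0]}
  ],
  "newtons": 50
}}

```text
clock: 2.75
position: [0.4583, 0.3288, 0.0704]
ee_rot: [0.0, 0.586, 0.81, 0.001]
contact_force: [-1.4, 0.0, 6.4]
width: 0.0393
gripper_force: 51.2
```

Gripped: width 39.3 mm at 51 N. I lift it, then compute the tray poses.

Request:
{"fn": "send_rows", "kwargs": {
  "increments": [
    {"gripper": 1, "linear": [0, 0, 0.02], "delta_rot": [0, 0, 0]},
    {"gripper": 1, "linear": [0, 0, 0.045], "delta_rot": [0, 0, 0]},
    {"gripper": 1, "linear": [0, 0, 0.075], "delta_rot": [0, 0, 0]},
    {"gripper": 1, "linear": [0, 0, 0.11], "delta_rot": [0, 0, 0]},
    {"gripper": 1, "linear": [0, 0, 0.15], "delta_rot": [0, 0, 0]},
    {"gripper": 1, "linear": [0, 0, 0.19], "delta_rot": [0, 0, 0]},
    {"gripper": 1, "linear": [0, 0, 0.22], "delta_rot": [0, 0, 0]},
    {"gripper": 1, "linear": [0, 0, 0.22], "delta_rot": [0, 0, 0]}
  ]
}}

```text
clock: 3.55
position: [0.4599, 0.3295, 0.294]
ee_rot: [0.002, 0.586, 0.81, 0.004]
contact_force: [-0.1, 0.3, -1.6]
width: 0.0398
gripper_force: 50.7
```

```bash
python3 - <<'E'
from fit import *
s=get_state(); q=s['ee_rot']; print(s['clock'],s['position'],q,s['contact_force'],s['width'],s['gripper_force'])
G=R.from_quat([*q[1:],q[0]])
t,M=Tray(np.load('tray.npy'))
z=-M[:,2];y=-M[:,0];x=np.cross(y,z)
W=R.from_matrix(np.c_[x,y,z])
print('rotvec',(W*G.inv()).as_rotvec(),'downhill',M[:,0],'normal',M[:,2])
for n,p in(('hover',(-.158,-.002,.17)),('in',(-.158,-.002,.0665)),('end',(.02,-.002,.0665))): P=t+M@p; print(n,P,P-s['position'])
E
```

```text
3.55 [0.45989869 0.32945971 0.29402874] [0.00210202 0.5862929  0.81008517 0.00427043] [-0.10556385  0.33363793 -1.6085634 ] 0.03981193858179985 50.72546303272247
rotvec [ 0.18446064 -0.18593096  0.93445822] downhill [-0.29756225 -0.91895017 -0.25881905] normal [-0.07973156 -0.24623196  0.96592583]
hover [0.56030165 0.01613373 0.3051008 ] [ 0.10040295 -0.31332598  0.01107206]
in [0.56855387 0.04161874 0.20512748] [ 0.10865517 -0.28784097 -0.08890126]
end [ 0.51558779 -0.12195439  0.15905769] [ 0.05568909 -0.4514141  -0.13497105]
```

Request:
{"fn": "send_rows", "kwargs": {
  "increments": [
    {"gripper": 1, "linear": [0.01, -0.03, 0.005], "delta_rot": [0.018, -0.019, 0.093]},
    {"gripper": 1, "linear": [0.025, -0.075, 0.01], "delta_rot": [0.043, -0.045, 0.225]},
    {"gripper": 1, "linear": [0.04, -0.12, 0.015], "delta_rot": [0.069, -0.073, 0.36]},
    {"gripper": 1, "linear": [0.055, -0.165, 0.015], "delta_rot": [0.096, -0.101, 0.5]},
    {"gripper": 1, "linear": [0.07, -0.21, 0.015], "delta_rot": [0.123, -0.13, 0.64]},
    {"gripper": 1, "linear": [0.083, -0.255, 0.015], "delta_rot": [0.148, -0.156, 0.77]},
    {"gripper": 1, "linear": [0.095, -0.29, 0.015], "delta_rot": [0.169, -0.179, 0.88]},
    {"gripper": 1, "linear": [0.102, -0.313, 0.015], "delta_rot": [0.18, -0.19, 0.935]}
  ]
}}

```text
clock: 4.35
position: [0.557, 0.0214, 0.3027]
ee_rot: [0.021, 0.16, 0.979, 0.122]
contact_force: [1.1, 0.3, -0.5]
width: 0.0396
gripper_force: 50.7
```

Request:
{"fn": "send_rows", "kwargs": {
  "increments": [
    {"gripper": 1, "linear": [0, 0, 0], "delta_rot": [0, 0, 0]},
    {"gripper": 1, "linear": [0, 0, 0], "delta_rot": [0, 0, 0]},
    {"gripper": 1, "linear": [0, 0, 0], "delta_rot": [0, 0, 0]},
    {"gripper": 1, "linear": [0, 0, 0], "delta_rot": [0, 0, 0]}
  ]
}}

```text
clock: 4.75
position: [0.5572, 0.0242, 0.3039]
ee_rot: [0.022, 0.161, 0.979, 0.122]
contact_force: [-0.6, 0.5, -0.5]
width: 0.0397
gripper_force: 50.9
```

```bash
cat > chk.py <<'E'
from fit import *
s=get_state(); q=s['ee_rot']; G=R.from_quat([*q[1:],q[0]])
t,M=Tray(np.load('tray.npy'))
W=R.from_matrix(np.c_[np.cross(-M[:,0],-M[:,2]),-M[:,0],-M[:,2]])
print(s['clock'],s['position'],'F',s['contact_force'],s['width'],'rot err',(W*G.inv()).as_rotvec(),'TCP in tray',M.T@(s['position']-t))
E
python3 chk.py; python3 - <<'E'
from h import *
_,c=grab('scene'); _,e=grab('side')
a=cv2.resize(np.clip(c['pixels'][150:300,220:400]*1.4,0,255).astype('u1'),(720,600)); b=cv2.resize(e['pixels'][60:260,280:480],(600,600))
cv2.imwrite('pics/hov.png',cv2.resize(np.hstack([a,b]),(800,364)))
E
```

```text
4.75 [0.55720709 0.02423611 0.3039233 ] F [-0.58639393  0.51302668 -0.53430368] 0.03972474630394931 rot err [ 0.01413088 -0.00112767  0.01404825] TCP in tray [-0.1642201  -0.00744007  0.16711429]
```

View pics/hov.png

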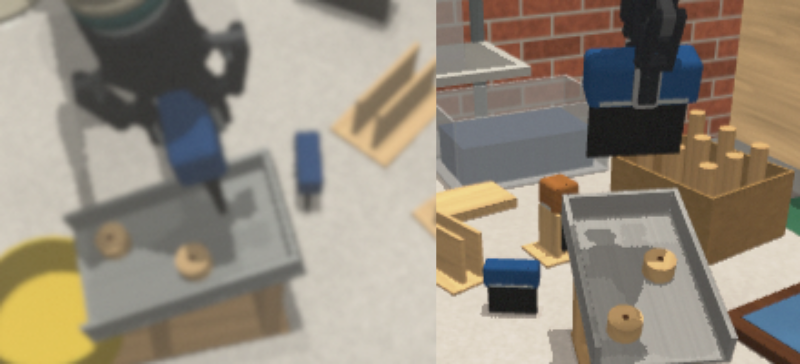

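The picture shows the squeegee held straight. Its black blade is above the uphill part of the tray, level across it, and both plugs are still in place. I insert with a small correction.

Request:
{"fn": "send_rows", "kwargs": {
  "increments": [
    {"gripper": 1, "linear": [0.003, -0.008, 0.001], "delta_rot": [0.014, -0.001, 0.014]},
    {"gripper": 1, "linear": [0.003, -0.008, 0.001], "delta_rot": [0.014, -0.001, 0.014]},
    {"gripper": 1, "linear": [0.0045, -0.0035, -0.017], "delta_rot": [0.014, -0.001, 0.014]},
    {"gripper": 1, "linear": [0.006, 0.002, -0.037], "delta_rot": [0.014, -0.001, 0.014]},
    {"gripper": 1, "linear": [0.0075, 0.007, -0.057], "delta_rot": [0.014, -0.001, 0.014]},
    {"gripper": 1, "linear": [0.009, 0.011, -0.073], "delta_rot": [0.014, -0.001, 0.014]},
    {"gripper": 1, "linear": [0.01, 0.013, -0.081], "delta_rot": [0.014, -0.001, 0.014]},
    {"gripper": 1, "linear": [0.01, 0.013, -0.081], "delta_rot": [0.014, -0.001, 0.014]}
  ]
}}

```text
clock: 5.65
position: [0.5671, 0.0367, 0.2223]
ee_rot: [0.02, 0.155, 0.979, 0.129]
contact_force: [0.1, 0.4, -1.1]
width: 0.0398
gripper_force: 50.9
```

Request:
{"fn": "send_rows", "kwargs": {
  "increments": [
    {"gripper": 1, "linear": [0, 0, 0], "delta_rot": [0, 0, 0]},
    {"gripper": 1, "linear": [0, 0, 0], "delta_rot": [0, 0, 0]}
  ]
}}

```text
clock: 5.85
position: [0.5686, 0.0355, 0.2244]
ee_rot: [0.022, 0.155, 0.979, 0.129]
contact_force: [-0.2, 0.4, -1.3]
width: 0.0397
gripper_force: 50.9
```

```bash
python3 chk.py; python3 - <<'E'
from h import *
_,c=grab('scene'); _,e=grab('side')
a=cv2.resize(np.clip(c['pixels'][150:300,220:400]*1.4,0,255).astype('u1'),(720,600)); b=cv2.resize(e['pixels'][100:280,320:500],(600,600))
cv2.imwrite('pics/in.png',cv2.resize(np.hstack([a,b]),(800,364)))
E
```

```text
5.85 [0.56855709 0.03554248 0.22442723] F [-0.18393977  0.37920926 -1.26484321] 0.03966632611734353 rot err [0.00106078 0.00298626 0.00187083] TCP in tray [-1.57412320e-01 -1.25084799e-04  8.66380456e-02]
```

View pics/in.png

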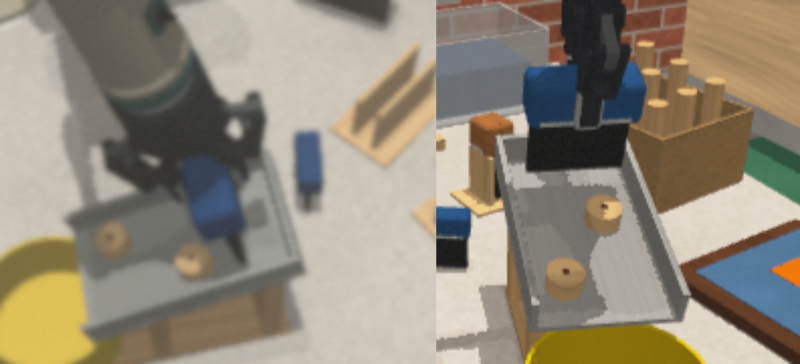

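The blade is centred between the tray walls, about 20 mm above the floor and uphill of both plugs. I lower it to a few mm of clearance.

Request:
{"fn": "send_rows", "kwargs": {
  "increments": [
    {"gripper": 1, "linear": [-0.001, 0.002, -0.005], "delta_rot": [0.001, 0.003, 0.002]},
    {"gripper": 1, "linear": [-0.0015, 0.004, -0.011], "delta_rot": [0.001, 0.003, 0.002]},
    {"gripper": 1, "linear": [-0.0015, 0.006, -0.016], "delta_rot": [0.001, 0.003, 0.002]},
    {"gripper": 1, "linear": [-0.0015, 0.006, -0.019], "delta_rot": [0.001, 0.003, 0.002]},
    {"gripper": 1, "linear": [-0.0015, 0.006, -0.019], "delta_rot": [0.001, 0.003, 0.002]},
    {"gripper": 1, "linear": [-0.0015, 0.006, -0.019], "delta_rot": [0.001, 0.003, 0.002]}
  ]
}}

```text
clock: 6.55
position: [0.5665, 0.0417, 0.2042]
ee_rot: [0.019, 0.155, 0.979, 0.129]
contact_force: [-0.1, -0.4, -1.8]
width: 0.0399
gripper_force: 50.9
```

```bash
python3 chk.py
```

```text
6.55 [0.56646786 0.04166919 0.20416917] F [-0.14638949 -0.42932944 -1.81701529] 0.03987243333622904 rot err [-0.00044579 -0.00227673 -0.00019289] TCP in tray [-0.15717762 -0.0040001   0.06572825]
```

Request:
{"fn": "send_rows", "kwargs": {
  "increments": [
    {"gripper": 1, "linear": [-0.0013, -0.0041, -0.0011], "delta_rot": [0, 0, 0]},
    {"gripper": 1, "linear": [-0.004, -0.0124, -0.0035], "delta_rot": [0, 0, 0]},
    {"gripper": 1, "linear": [-0.0067, -0.0207, -0.0058], "delta_rot": [0, 0, 0]},
    {"gripper": 1, "linear": [-0.0095, -0.0294, -0.0083], "delta_rot": [0, 0, 0]},
    {"gripper": 1, "linear": [-0.0125, -0.0386, -0.0109], "delta_rot": [0, 0, 0]},
    {"gripper": 1, "linear": [-0.0155, -0.0478, -0.0135], "delta_rot": [0, 0, 0]},
    {"gripper": 1, "linear": [-0.0185, -0.0571, -0.0161], "delta_rot": [0, 0, 0]},
    {"gripper": 1, "linear": [-0.0214, -0.0662, -0.0186], "delta_rot": [0, 0, 0]}
  ]
}}

```text
clock: 7.35
position: [0.5447, -0.0255, 0.1855]
ee_rot: [0.019, 0.155, 0.979, 0.129]
contact_force: [-0.0, -0.4, -1.0]
width: 0.0394
gripper_force: 51.0
```

Request:
{"fn": "send_rows", "kwargs": {
  "increments": [
    {"gripper": 1, "linear": [-0.0018, -0.0055, -0.0015], "delta_rot": [0, 0, 0]},
    {"gripper": 1, "linear": [-0.0036, -0.011, -0.0031], "delta_rot": [0, 0, 0]},
    {"gripper": 1, "linear": [-0.0054, -0.0165, -0.0046], "delta_rot": [0, 0, 0]},
    {"gripper": 1, "linear": [-0.0072, -0.022, -0.0062], "delta_rot": [0, 0, 0]},
    {"gripper": 1, "linear": [-0.009, -0.0276, -0.0078], "delta_rot": [0, 0, 0]},
    {"gripper": 1, "linear": [-0.0108, -0.0331, -0.0093], "delta_rot": [0, 0, 0]},
    {"gripper": 1, "linear": [-0.0125, -0.0386, -0.0109], "delta_rot": [0, 0, 0]},
    {"gripper": 1, "linear": [-0.0143, -0.0441, -0.0124], "delta_rot": [0, 0, 0]}
  ]
}}

```text
clock: 8.15
position: [0.5306, -0.0691, 0.1732]
ee_rot: [0.019, 0.155, 0.979, 0.129]
contact_force: [0.4, 0.3, -1.5]
width: 0.0395
gripper_force: 51.0
```

```bash
python3 chk.py; python3 - <<'E'
from h import *
_,c=grab('scene'); _,e=grab('side')
a=cv2.resize(np.clip(c['pixels'][180:330,200:380]*1.4,0,255).astype('u1'),(720,600)); b=cv2.resize(e['pixels'][140:360,310:500],(518,600))
cv2.imwrite('pics/sw.png',cv2.resize(np.hstack([a,b]),(800,388)))
E
```

```text
8.15 [ 0.53059755 -0.06907902  0.17316915] F [ 0.35065899  0.29570433 -1.4505713 ] 0.039542352625105505 rot err [-0.00037532 -0.00204744 -0.00026708] TCP in tray [-0.03670849 -0.00400895  0.06591427]
```

View pics/sw.png

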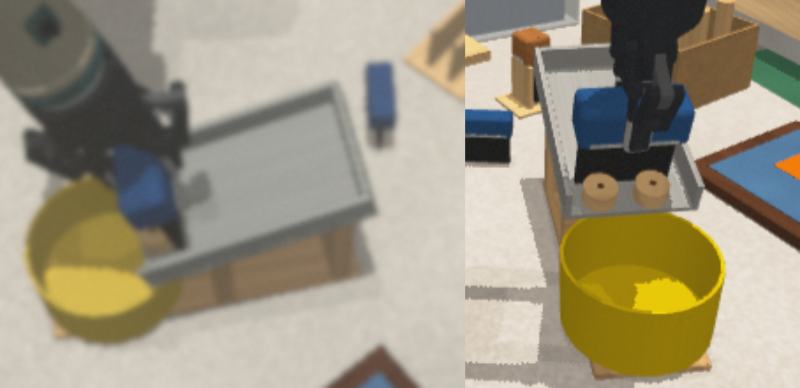

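Both plugs sit side by side just ahead of the blade near the lip. I push them over slowly.

Request:
{"fn": "send_rows", "kwargs": {
  "increments": [
    {"gripper": 1, "linear": [-0.0012, -0.0037, -0.001], "delta_rot": [0, 0, 0]},
    {"gripper": 1, "linear": [-0.0024, -0.0074, -0.0021], "delta_rot": [0, 0, 0]},
    {"gripper": 1, "linear": [-0.0036, -0.011, -0.0031], "delta_rot": [0, 0, 0]},
    {"gripper": 1, "linear": [-0.0048, -0.0147, -0.0041], "delta_rot": [0, 0, 0]},
    {"gripper": 1, "linear": [-0.006, -0.0184, -0.0052], "delta_rot": [0, 0, 0]},
    {"gripper": 1, "linear": [-0.0071, -0.0221, -0.0062], "delta_rot": [0, 0, 0]},
    {"gripper": 1, "linear": [-0.0083, -0.0257, -0.0072], "delta_rot": [0, 0, 0]},
    {"gripper": 1, "linear": [-0.0095, -0.0294, -0.0083], "delta_rot": [0, 0, 0]}
  ]
}}

```text
clock: 9.05
position: [0.5211, -0.0984, 0.1649]
ee_rot: [0.019, 0.155, 0.979, 0.129]
contact_force: [0.6, 0.6, -1.3]
width: 0.0394
gripper_force: 51.0
```

Request:
{"fn": "send_rows", "kwargs": {
  "increments": [
    {"gripper": 1, "linear": [-0.001, -0.0031, -0.0009], "delta_rot": [0, 0, 0]},
    {"gripper": 1, "linear": [-0.002, -0.0062, -0.0017], "delta_rot": [0, 0, 0]},
    {"gripper": 1, "linear": [-0.003, -0.0093, -0.0026], "delta_rot": [0, 0, 0]},
    {"gripper": 1, "linear": [-0.004, -0.0124, -0.0035], "delta_rot": [0, 0, 0]},
    {"gripper": 1, "linear": [-0.005, -0.0155, -0.0044], "delta_rot": [0, 0, 0]},
    {"gripper": 1, "linear": [-0.006, -0.0186, -0.0052], "delta_rot": [0, 0, 0]},
    {"gripper": 1, "linear": [-0.007, -0.0217, -0.0061], "delta_rot": [0, 0, 0]},
    {"gripper": 1, "linear": [-0.008, -0.0248, -0.007], "delta_rot": [0, 0, 0]}
  ]
}}

```text
clock: 9.85
position: [0.5132, -0.1231, 0.1579]
ee_rot: [0.019, 0.155, 0.979, 0.129]
contact_force: [0.6, -0.4, -1.4]
width: 0.0398
gripper_force: 51.0
```

Request:
{"fn": "send_rows", "kwargs": {
  "increments": [
    {"gripper": 1, "linear": [0, 0, 0], "delta_rot": [0, 0, 0]},
    {"gripper": 1, "linear": [0, 0, 0], "delta_rot": [0, 0, 0]},
    {"gripper": 1, "linear": [0, 0, 0], "delta_rot": [0, 0, 0]}
  ]
}}

```text
clock: 10.15
position: [0.5133, -0.1227, 0.158]
ee_rot: [0.019, 0.155, 0.979, 0.129]
contact_force: [-0.1, 0.3, -1.1]
width: 0.0396
gripper_force: 51.0
```

```bash
python3 chk.py; python3 - <<'E'
from h import *
_,c=grab('scene'); _,e=grab('side')
a=cv2.resize(np.clip(c['pixels'][180:330,200:380]*1.4,0,255).astype('u1'),(720,600)); b=cv2.resize(e['pixels'][140:360,310:500],(518,600))
cv2.imwrite('pics/sw2.png',cv2.resize(np.hstack([a,b]),(800,388)))
E
```

```text
10.15 [ 0.51327528 -0.12274632  0.1580299 ] F [-0.08279257  0.25678896 -1.12073526] 0.03957173036108543 rot err [-0.00050496 -0.00199994 -0.00023501] TCP in tray [ 0.02168187 -0.00395608  0.06588661]
```

View pics/sw2.png

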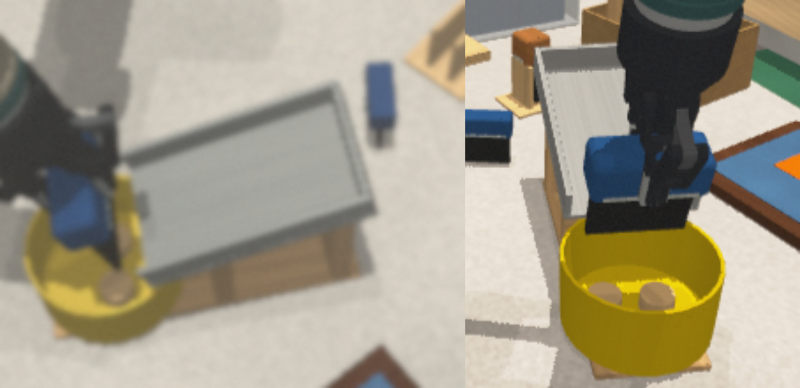

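Both plugs lie in the cup (side view at about (605,297) and (655,297)) and the tray is empty. I lift the squeegee and return it.

Request:
{"fn": "send_rows", "kwargs": {
  "increments": [
    {"gripper": 1, "linear": [0, 0, 0.02], "delta_rot": [0, 0, 0]},
    {"gripper": 1, "linear": [0, 0, 0.045], "delta_rot": [0, 0, 0]},
    {"gripper": 1, "linear": [0, 0, 0.075], "delta_rot": [0, 0, 0]},
    {"gripper": 1, "linear": [0, 0, 0.105], "delta_rot": [0, 0, 0]},
    {"gripper": 1, "linear": [0, 0, 0.13], "delta_rot": [0, 0, 0]},
    {"gripper": 1, "linear": [0, 0, 0.14], "delta_rot": [0, 0, 0]},
    {"gripper": 1, "linear": [0, 0, 0.14], "delta_rot": [0, 0, 0]},
    {"gripper": 1, "linear": [0, 0, 0.14], "delta_rot": [0, 0, 0]}
  ]
}}

```text
clock: 11.05
position: [0.5126, -0.1226, 0.2968]
ee_rot: [0.018, 0.155, 0.979, 0.129]
contact_force: [-0.5, -1.2, -2.2]
width: 0.0396
gripper_force: 50.9
```

```bash
cat > back.py <<'E'
from fit import *
s=get_state(); q=s['ee_rot']; G=R.from_quat([*q[1:],q[0]])
W=R.from_quat([.586,.8103,.0005,0])
print(s['clock'],s['position'],'dp',[.4583,.3288,.0704]-s['position'],'rot',(W*G.inv()).as_rotvec(),'F',s['contact_force'],s['width'])
E
python3 back.py
```

```text
11.05 [ 0.5126188  -0.12259412  0.29677438] dp [-0.0543188   0.45139412 -0.22637438] rot [-0.19447425  0.18818947 -0.93329387] F [-0.53221953 -1.24872008 -2.18128316] 0.03963840313003267
```

Request:
{"fn": "send_rows", "kwargs": {
  "increments": [
    {"gripper": 1, "linear": [-0.003, 0.02, 0.0], "delta_rot": [-0.01, 0.01, -0.045]},
    {"gripper": 1, "linear": [-0.007, 0.055, 0.0], "delta_rot": [-0.025, 0.024, -0.12]},
    {"gripper": 1, "linear": [-0.012, 0.095, 0.0], "delta_rot": [-0.042, 0.04, -0.2]},
    {"gripper": 1, "linear": [-0.017, 0.135, 0.0], "delta_rot": [-0.058, 0.056, -0.28]},
    {"gripper": 1, "linear": [-0.022, 0.175, 0.0], "delta_rot": [-0.075, 0.073, -0.36]},
    {"gripper": 1, "linear": [-0.027, 0.215, 0.0], "delta_rot": [-0.094, 0.091, -0.45]},
    {"gripper": 1, "linear": [-0.031, 0.25, 0.0], "delta_rot": [-0.112, 0.109, -0.54]},
    {"gripper": 1, "linear": [-0.034, 0.275, 0.0], "delta_rot": [-0.125, 0.121, -0.6]}
  ]
}}

```text
clock: 11.85
position: [0.4774, 0.1545, 0.2961]
ee_rot: [0.006, 0.443, 0.895, 0.047]
contact_force: [0.1, 0.1, -1.3]
width: 0.0392
gripper_force: 50.9
```

```bash
python3 back.py
```

```text
11.85 [0.47740429 0.15451117 0.29608483] dp [-0.01910429  0.17428883 -0.22568483] rot [-0.06815441  0.06389746 -0.33256229] F [ 0.13784927  0.0748464  -1.30888533] 0.03918168303263385
```

Request:
{"fn": "send_rows", "kwargs": {
  "increments": [
    {"gripper": 1, "linear": [-0.004, 0.035, 0.0], "delta_rot": [-0.014, 0.013, -0.068]},
    {"gripper": 1, "linear": [-0.008, 0.075, 0.0], "delta_rot": [-0.03, 0.028, -0.145]},
    {"gripper": 1, "linear": [-0.012, 0.115, 0.0], "delta_rot": [-0.046, 0.043, -0.225]},
    {"gripper": 1, "linear": [-0.016, 0.15, 0.0], "delta_rot": [-0.06, 0.056, -0.29]},
    {"gripper": 1, "linear": [-0.019, 0.174, 0.0], "delta_rot": [-0.068, 0.064, -0.333]},
    {"gripper": 1, "linear": [-0.019, 0.174, -0.02], "delta_rot": [-0.068, 0.064, -0.333]},
    {"gripper": 1, "linear": [-0.019, 0.174, -0.05], "delta_rot": [-0.068, 0.064, -0.333]},
    {"gripper": 1, "linear": [-0.019, 0.174, -0.07], "delta_rot": [-0.068, 0.064, -0.333]}
  ]
}}

```text
clock: 12.65
position: [0.4582, 0.3258, 0.2239]
ee_rot: [0.0, 0.585, 0.811, -0.002]
contact_force: [-0.5, 0.3, -1.3]
width: 0.0396
gripper_force: 51.0
```

Request:
{"fn": "send_rows", "kwargs": {
  "increments": [
    {"gripper": 1, "linear": [0, 0, 0], "delta_rot": [0, 0, 0]},
    {"gripper": 1, "linear": [0, 0, 0], "delta_rot": [0, 0, 0]},
    {"gripper": 1, "linear": [0, 0, 0], "delta_rot": [0, 0, 0]}
  ]
}}

```text
clock: 12.95
position: [0.4608, 0.3264, 0.2288]
ee_rot: [0.002, 0.586, 0.81, 0.002]
contact_force: [0.7, 0.3, -1.6]
width: 0.0391
gripper_force: 50.9
```

```bash
python3 back.py
```

```text
12.95 [0.46081899 0.32642676 0.22878584] dp [-0.00251899  0.00237324 -0.15838584] rot [ 0.00019692  0.00516805 -0.00063989] F [ 0.68477412  0.28478025 -1.58780164] 0.03914866479435866
```

Request:
{"fn": "send_rows", "kwargs": {
  "increments": [
    {"gripper": 1, "linear": [-0.0025, 0.0024, 0], "delta_rot": [0, 0.005, 0]},
    {"gripper": 1, "linear": [-0.0025, 0.0024, -0.02], "delta_rot": [0, 0.005, 0]},
    {"gripper": 1, "linear": [-0.0025, 0.0024, -0.045], "delta_rot": [0, 0.005, 0]},
    {"gripper": 1, "linear": [-0.0025, 0.0024, -0.068], "delta_rot": [0, 0.005, 0]},
    {"gripper": 1, "linear": [-0.0025, 0.0024, -0.08], "delta_rot": [0, 0.005, 0]},
    {"gripper": 1, "linear": [-0.0025, 0.0024, -0.08], "delta_rot": [0, 0.005, 0]},
    {"gripper": 1, "linear": [-0.0025, 0.0024, -0.08], "delta_rot": [0, 0.005, 0]}
  ]
}}

```text
clock: 13.65
position: [0.4584, 0.329, 0.149]
ee_rot: [0.0, 0.586, 0.811, 0.001]
contact_force: [0.0, 0.1, -0.7]
width: 0.0392
gripper_force: 51.0
```

```bash
python3 back.py
```

```text
13.65 [0.45842448 0.32898607 0.14897532] dp [-0.00012448 -0.00018607 -0.07857532] rot [ 8.50763007e-05  3.68721049e-04 -7.35633662e-04] F [ 0.04786267  0.0678928  -0.74885879] 0.03917144950823222
```

Aligned to within 0.2 mm of the grasp pose. I lower it into the slot.

Request:
{"fn": "send_rows", "kwargs": {
  "increments": [
    {"gripper": 1, "linear": [0, 0, -0.01], "delta_rot": [0, 0, 0]},
    {"gripper": 1, "linear": [0, 0, -0.02], "delta_rot": [0, 0, 0]},
    {"gripper": 1, "linear": [0, 0, -0.03], "delta_rot": [0, 0, 0]},
    {"gripper": 1, "linear": [0, 0, -0.04], "delta_rot": [0, 0, 0]},
    {"gripper": 1, "linear": [0, 0, -0.05], "delta_rot": [0, 0, 0]},
    {"gripper": 1, "linear": [0, 0, -0.06], "delta_rot": [0, 0, 0]},
    {"gripper": 1, "linear": [0, 0, -0.068], "delta_rot": [0, 0, 0]},
    {"gripper": 1, "linear": [0, 0, -0.068], "delta_rot": [0, 0, 0]}
  ]
}}

```text
clock: 14.45
position: [0.4569, 0.328, 0.0785]
ee_rot: [-0.001, 0.586, 0.811, -0.002]
contact_force: [-0.3, -0.3, -1.0]
width: 0.0395
gripper_force: 51.0
```

```bash
python3 back.py
```

```text
14.45 [0.45685277 0.32804954 0.07845578] dp [ 0.00144723  0.00075046 -0.00805578] rot [ 0.0024066  -0.00365653 -0.00073879] F [-0.2609833  -0.27948359 -1.04534255] 0.03953667109432113
```

Request:
{"fn": "send_rows", "kwargs": {
  "increments": [
    {"gripper": 1, "linear": [0, 0, 0], "delta_rot": [0, 0, 0]},
    {"gripper": 1, "linear": [0, 0, -0.002], "delta_rot": [0, 0, 0]},
    {"gripper": 1, "linear": [0, 0, -0.004], "delta_rot": [0, 0, 0]},
    {"gripper": 1, "linear": [0, 0, -0.006], "delta_rot": [0, 0, 0]},
    {"gripper": 1, "linear": [0, 0, -0.008], "delta_rot": [0, 0, 0]},
    {"gripper": 1, "linear": [0, 0, -0.0095], "delta_rot": [0, 0, 0]},
    {"gripper": 1, "linear": [0, 0, -0.0095], "delta_rot": [0, 0, 0]},
    {"gripper": 1, "linear": [0, 0, -0.0095], "delta_rot": [0, 0, 0]}
  ]
}}

```text
clock: 15.25
position: [0.4577, 0.3286, 0.0704]
ee_rot: [-0.0, 0.586, 0.811, -0.0]
contact_force: [-0.5, -1.0, -1.3]
width: 0.0391
gripper_force: 50.9
```

```bash
python3 back.py
```

```text
15.25 [0.45772192 0.32856743 0.07044574] dp [ 5.78078155e-04  2.32565198e-04 -4.57427733e-05] rot [ 0.00096449 -0.00107753 -0.00077681] F [-0.48965316 -0.99394806 -1.26879992] 0.03912063474363802
```

Request:
{"fn": "send_rows", "kwargs": {
  "increments": [
    {"gripper": 1, "linear": [0, 0, -0.0005], "delta_rot": [0, 0, 0]},
    {"gripper": 1, "linear": [0, 0, -0.001], "delta_rot": [0, 0, 0]},
    {"gripper": 1, "linear": [0, 0, -0.001], "delta_rot": [0, 0, 0]},
    {"gripper": 1, "linear": [0, 0, -0.001], "delta_rot": [0, 0, 0]}
  ]
}}

```text
clock: 15.65
position: [0.4577, 0.3286, 0.0704]
ee_rot: [-0.0, 0.586, 0.811, 0.0]
contact_force: [-1.8, -2.1, 5.0]
width: 0.0393
gripper_force: 51.8
```

The handle rests on the holder (+5 N upward). I release and withdraw.

Request:
{"fn": "send_rows", "kwargs": {
  "increments": [
    {"gripper": -1, "linear": [0, 0, 0], "delta_rot": [0, 0, 0]},
    {"gripper": -1, "linear": [0, 0, 0], "delta_rot": [0, 0, 0]},
    {"gripper": -1, "linear": [0, 0, 0], "delta_rot": [0, 0, 0]},
    {"gripper": -1, "linear": [0, 0, 0], "delta_rot": [0, 0, 0]},
    {"gripper": -1, "linear": [0, 0, 0], "delta_rot": [0, 0, 0]},
    {"gripper": -1, "linear": [0, 0, 0], "delta_rot": [0, 0, 0]},
    {"gripper": -1, "linear": [0, 0, 0], "delta_rot": [0, 0, 0]},
    {"gripper": -1, "linear": [0, 0, 0], "delta_rot": [0, 0, 0]}
  ]
}}

```text
clock: 16.45
position: [0.4577, 0.3286, 0.0695]
ee_rot: [-0.0, 0.586, 0.811, -0.0]
contact_force: [0.1, 0.6, 0.7]
width: 0.0853
gripper_force: 0.0
```

Request:
{"fn": "send_rows", "kwargs": {
  "increments": [
    {"gripper": -1, "linear": [0, 0, 0.01], "delta_rot": [0, 0, 0]},
    {"gripper": -1, "linear": [0, 0, 0.025], "delta_rot": [0, 0, 0]},
    {"gripper": -1, "linear": [0, 0, 0.05], "delta_rot": [0, 0, 0]},
    {"gripper": -1, "linear": [0, 0, 0.08], "delta_rot": [0, 0, 0]},
    {"gripper": -1, "linear": [0, 0, 0.12], "delta_rot": [0, 0, 0]},
    {"gripper": -1, "linear": [0, 0, 0.16], "delta_rot": [0, 0, 0]},
    {"gripper": -1, "linear": [0, 0, 0.18], "delta_rot": [0, 0, 0]},
    {"gripper": -1, "linear": [0, 0, 0.18], "delta_rot": [0, 0, 0]}
  ]
}}

```text
clock: 17.25
position: [0.4595, 0.3296, 0.2542]
ee_rot: [0.002, 0.586, 0.811, 0.004]
contact_force: [0.1, -0.2, -1.3]
width: 0.0852
gripper_force: 0.0
```

Request:
{"fn": "send_rows", "kwargs": {
  "increments": [
    {"gripper": -1, "linear": [0, 0, 0], "delta_rot": [0, 0, 0]},
    {"gripper": -1, "linear": [0, 0, 0], "delta_rot": [0, 0, 0]},
    {"gripper": -1, "linear": [0, 0, 0], "delta_rot": [0, 0, 0]}
  ]
}}

```text
clock: 17.55
position: [0.4569, 0.3281, 0.2479]
ee_rot: [-0.001, 0.586, 0.811, -0.002]
contact_force: [-0.2, -0.3, 1.1]
width: 0.0854
gripper_force: 0.0
```

```bash
python3 - <<'E'
from h import *
s,w=grab('wrist'); _,e=grab('side')
print(s['clock'],s['position'],s['width'])
b=cv2.resize(e['pixels'][130:350,240:480],(436,400)); a=cv2.resize(w['pixels'][80:280,220:400],(360,400))
cv2.imwrite('pics/fin.png',np.hstack([a,b]))
hsv=cv2.cvtColor(w['pixels'],cv2.COLOR_BGR2HSV)
m=((hsv[...,0]>100)&(hsv[...,0]<130)&(hsv[...,1]>120)).astype('u1'); m[:, :285]=0;m[:,355:]=0;m[:110]=0;m[232:]=0
print(cv2.minAreaRect(cv2.findNonZero(m)))
E
```

```text
17.55 [0.45694706 0.32812262 0.2478801 ] 0.0853527064961426
((321.0, 181.0), (88.0, 36.0), 90.0)
```

View pics/fin.png

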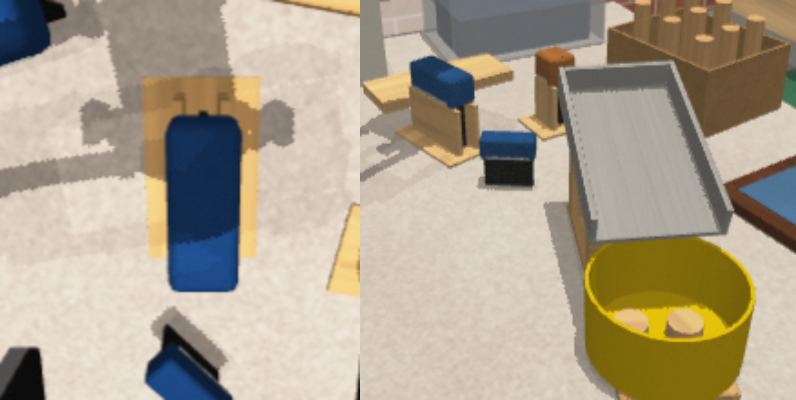

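The final picture shows the squeegee upright in its holder (left half, about (203,203); right half, (442,85)). The tray is empty, both plugs are in the cup at (632,322) and (685,322), and the gripper is clear.

```bash
python3 -c "from rig import sign_off; print(sign_off())"
```

```text
the job is handed in; nothing more can be done
None
```

Both plugs are in the yellow cup, the blue squeegee is back upright in its own holder and released, and the job was handed in at about 17.6 s on the robot clock, within the 51 s limit.

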